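# Hold the sample store open with its lever

### The job

Hold the heavy lid of the sample store open for me by its lever: first push the swivelling safety stop's peg away from you until the stop is well clear of the lever, then press the lever's long end all the way down onto its rubber stop and finish while still holding it down with the fingertips. Do not grasp or lift anything, do not touch the lid itself, leave the lever in its saddle and the glassware and other things where they stand.

Things in the scene. Friction and masses are not known exactly. Their poses are not given: they have to be found in the camera images.
- store: sample store with its lid-lifting lever, fixed to the worktop, turned a little either way. Origin on the worktop (z = 0) below the lever's pivot; x runs level along the lever, away from the robot, y to the left, z up. An open white box (x -21 to 125 mm, y 25 to 175 mm, top at z 66 mm) stands left of the lever's short end; two aluminium cheeks (top at z 81 mm) form the saddle at x = 0; a rubber-topped end stop, 40 mm high, stands below the lever at x = -138 mm, y = 0
- lid (a joint): heavy steel lid of the box (145 x 150 x 8 mm, about 1.3 kg), hinged at its far edge 70 mm above the worktop. 0 is shut, grows as the near edge rises, rad; it falls shut by itself. A 10 mm thick roller on its right side, 55 mm from the hinge, rests on the lever's short end. It reads about 0.6 when the lever lies on its rubber end stop
- lever_pivot (a point): centre of the lever's cross pin, 75 mm above the worktop
- lever: straight steel lever bar, 250 mm long, 18 mm wide, 10 mm thick, loose, resting by a cross pin in the open notches of the saddle, long end towards the robot and sloping up 12 degrees at rest. Origin at the cross pin's centre, 75 mm above the worktop; at rest its axes are those of the store
- lever_pad (a point): centre of the top face of the ribbed pad (46 x 36 mm) at the lever's long end, 175 mm from the cross pin; about 116 mm above the worktop at rest and about 43 mm when the lever lies on its rubber end stop. Once the safety stop is out of the way, pushing it down takes some 4 to 13 N all the way
- safety_stop (a joint): swivelling safety stop: a level bar 14 mm wide, 12 mm thick, top face 88 mm above the worktop, turning about an upright post 70 mm right of the lever. Near 0 (0 to 0.25) its end, 81 mm from the post, lies under the lever and blocks it after a few mm; the bar clears the lever from about 1.0 on; limit 1.5, rad, counter-clockwise from above positive. Turns with slight friction (about 1 N at the peg) and stays where it is left
- stop_peg (a point): top centre of the black upright peg (12 mm wide, standing 31 mm above the bar, top 119 mm above the worktop) on the bar's right-hand end, 50 mm from the post. Pushing the peg away from the robot turns the stop positively; the other end then swings towards the robot, out from under the lever
- stop_pivot (a point): top centre of the safety stop's post: the axis about which the bar turns, 91 mm above the worktop
- beaker_100: glass beaker, 53 mm wide, 68 mm tall, loose, left of the lever in front of the box; origin at the centre of its underside; leave alone
- tube50_0: upright capped sample tube, 34 mm wide, 113 mm tall, loose, in front of the box; origin at the centre of its underside; leave alone
- amber_bottle: small brown glass bottle with black cap, 53 mm wide, 109 mm tall, loose, right of the saddle; origin at the centre of its underside; leave alone
- timer: flat bench timer, 60 x 66 x 18 mm, loose, on the near right; origin at the centre of its underside; leave alone
- sample_pot1: sample pot with screw lid, 68 mm wide, 63 mm tall, loose, to the left; origin at the centre of its underside; leave alone
- reagent_small: white plastic bottle with screw cap, 58 mm wide, 119 mm tall, loose, left of the box; origin at the centre of its underside; leave alone

How it is judged:
By the outcome, as a careful person would: the job done as asked, in the order asked, and still so for the second after the job is handed in, while the arm keeps its last pose, push and grip.
It also fails if it takes over 40 s, if anything falls off the work surface, if the arm or the gripper's body presses on something with over 40 N, if the wrist force passes 120 N, or if a joint passes its speed limit or range.

### The arm

A 6-joint arm with a two-finger parallel gripper is mounted at the origin on the work surface; the furniture and walls round the work are solid. World frame = base frame: x ahead of the robot, y to its left, z up, the work surface at z = 0. Lengths are in m, angles in rad, forces in N, time in s.
With the tool pointing down it reaches from about 0.275 to 0.75 m from the base axis. Payload 10.2 kg.
Tool frame: the origin (TCP) lies on the centre line of the jaws, within the pads' length; the fingertips stand 17 mm ahead of it and the grasp point (between the pads) lies 2 mm behind it; z points along the fingers, y is the line along which they close (so a half turn about z gives the same grasp; the last joint's range is limited). The gripper opens to 85 mm and grips with 20 to 120 N. Pads are 22 mm wide; open, the fingers measure 114 mm over their backs; the gripper's body (76 mm by 85 mm) begins 54 mm behind the grasp point. The pads swing forward as they close: fully open they stand 13 mm farther back than shut.
Start: joints at [-1.493, 0.313, 1.498, -0, 1.331, -0.223], TCP at [0.156, -0.501, 0.248] pointing down, gripper open.
Joint ranges: [-2.94, 2.94], [-0.97, 2.17], [0.19, 2.56], [-1.23, 4.37], [0.02, 3.11], [-2.88, 2.88]. Speed limits (rad/s): [2.39, 2.39, 3.01, 3.14, 3.14, 3.14].

### API

Orientations are given as a unit quaternion [w, x, y, z].
In Python, from workcell import env gives the robot as it stands. Calls block until the motion is done:
- env.move_pose(position, orientation): joint-space move of the TCP to a pose.
- env.move_l(position, vel=0.15, frame=None): straight line of the TCP; frame=None keeps the orientation; vel is the mean speed in m/s.
- env.move_j(angles): joint-space move.
- env.let_go() and env.grasp(): open the fingers fully, or close them until they stop; the grip force is fixed at half the most.
- env.sleep(seconds).
- env.inverse_kinematics(position, orientation): joint angles nearest the present ones, or None.
- env.read_state(): the state.
- env.snapshot(name): name is "scene" or "top" or "wrist"; returns the picture (420x560x3 uint8, red, green, blue); there is no depth.
- env.camera_model(name): a dict with "intrinsics" (3x3 intrinsics, pixels), "k1" (the pictures are not rectified: a ray, as slopes to the right and down, at radius r is drawn at 1 + k1 r^2 times it, then the intrinsics apply), "extrinsics" (4x4, takes a point from camera to world coordinates). Camera axes: x right, y down, z forward; pixel columns grow to the right and rows downward; lengths in m; the calibration is good to about 2 mm. A picture is of the moment at which its call begins: read the wrist's pose just before it. camera_model takes no time and is no camera call; for the wrist camera it gives the pose at the moment of the call.
A pose or a line that the arm cannot do raises env.PlanningError and nothing moves.
- env.close_job(): hands the job in; it is judged then, once.
The state is a dict: "t": time; "joint_positions": joint angles; "dq": joint speeds; "tau": joint torques, N m; "eef_pos": TCP position; "tool_rot": TCP orientation; "contact_force": force on the tool from outside, world axes, zero at the start; "moment": the same for the moment, N m; "finger_gap": opening from 0.0 (shut) to 1.0 (fully open); "grip_force": force on a finger pad.
Only numpy, scipy, OpenCV 4.12 (cv2) and the standard library are available. Lean on these libraries where they do the work, as an engineer would, in place of code of your own. Each camera call takes 0.05 s, during which the arm holds its last target. There are 200 camera calls.

## Working session

There is one attempt and no reset: what is moved stays moved. The work goes in short steps, each a Python script; the robot and the scene stay as the last script left them, time stands still between calls to the robot, and variables do not carry over. Pictures are saved under pics/ and viewed, at most 10 in all, crops included, and the job is handed in when it is done.

```bash
mkdir -p pics; cat > h.py <<'E'
from workcell import env
import numpy as np, cv2
def snap(n,f):
    im=env.snapshot(n); cv2.imwrite('pics/'+f,im[:,:,::-1]); return im
def ray(cm,u,v):
    K=np.array(cm["intrinsics"],float);k=float(cm["k1"]);T=np.array(cm["extrinsics"])
    d=cv2.undistortPoints(np.array([[[u,v]]],float),K,np.array([k,0,0,0.]))[0,0]
    return T[:3,3],T[:3,:3]@np.array([d[0],d[1],1.])
def onz(cm,u,v,z):
    o,d=ray(cm,u,v); return o+d*(z-o[2])/d[2]
E
python3 - <<'E'
from h import *
for n in("top","scene"):
    snap(n,n+'1.png');c=env.camera_model(n);print(n,np.round(c["extrinsics"],3).tolist(),c["k1"])
print(env.read_state())
E
```

```text
top [[-0.004, -0.993, 0.117, 0.444], [-1.0, 0.001, -0.028, 0.037], [0.028, -0.117, -0.993, 1.213], [0.0, 0.0, 0.0, 1.0]] -0.07929879115831504
scene [[0.51, -0.507, 0.694, -0.47], [-0.86, -0.301, 0.412, -0.594], [-0.0, -0.807, -0.59, 0.992], [0.0, 0.0, 0.0, 1.0]] -0.13112177909242198
{'t': 0.1, 'joint_positions': array([-1.49342090e+00,  3.13368969e-01,  1.49833029e+00,  3.94127564e-06,
        1.33100310e+00, -2.23401980e-01]), 'dq': array([-5.87320701e-05, -1.07525373e-04, -2.52454313e-03, -6.70438729e-04,
       -4.62529992e-04, -2.38117033e-04]), 'tau': array([ 1.95664594e-03, -4.12903976e+01, -2.60139549e+01, -2.79051947e-04,
        3.06516573e-03,  2.91173059e-06]), 'eef_pos': array([ 0.15551031, -0.50122895,  0.24781673]), 'tool_rot': array([-5.53232858e-04,  9.88712834e-01,  1.49821973e-01,  4.23843803e-05]), 'contact_force': array([-0.47933912,  0.22656502,  0.23547948]), 'moment': array([ 0.05279553, -0.00561391,  0.02434054]), 'grip_force': 0.0, 'finger_gap': 1.002772037145823}
```

View pics/top1.png

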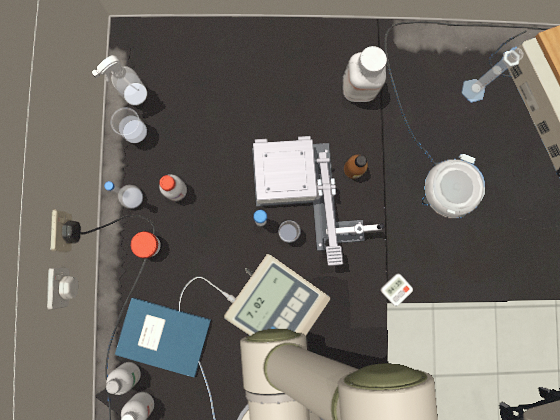

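View pics/scene1.png

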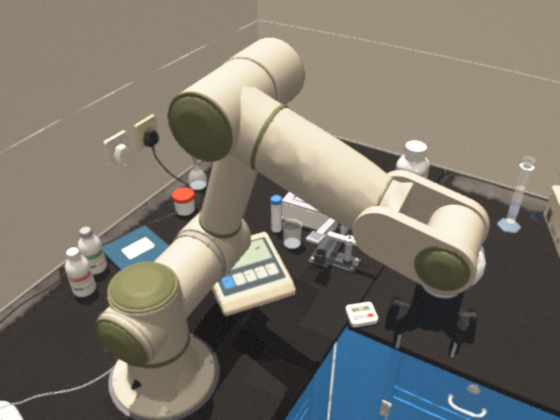

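The top view shows the lever running from the pad at about (334,255) to (323,152), with the safety stop at (345–380,229) and the saddle at about (326,187). I'll zoom in and measure.

```bash
python3 - <<'E'
from h import *
im=cv2.imread('pics/top1.png')[130:280,240:410]
cv2.imwrite('pics/top1c.png',cv2.resize(im,None,fx=4,fy=4,interpolation=cv2.INTER_CUBIC))
c=env.camera_model("top")
for n,u,v,z in(("pad",334,255,.116),("pin",326,187,.08),("post",360,230,.091),("peg",377,229,.119),("timer",397,289,.018)):print(n,onz(c,u,v,z).round(3))
E
```

```text
pad [ 0.464 -0.127  0.116]
pin [ 0.634 -0.115  0.08 ]
post [ 0.525 -0.196  0.091]
peg [ 0.526 -0.231  0.119]
timer [ 0.377 -0.305  0.018]
```

View pics/top1c.png

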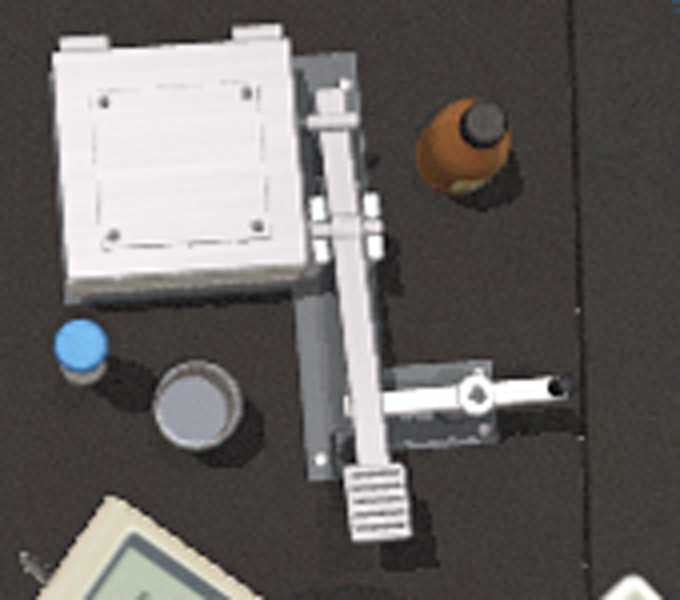

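The crop is clear. In original pixels: pad centre (334.5,255.5), pin (326.8,187.3), post (359.3,228.3), peg top about (380.7,226), bottle at (357,165). I'll shut the fingers and go above the area for one close look.

```bash
python3 - <<'E'
from h import *
c=env.camera_model("top")
P={n:onz(c,u,v,z) for n,u,v,z in(("pad",334.5,255.5,.116),("pin",326.75,187.25,.08),("post",359.25,228.25,.091),("peg",380.7,226,.119),("bottle",361,160,.109))}
for n in P:print(n,P[n].round(3))
print("post-peg",np.linalg.norm((P["peg"]-P["post"])[:2]),"pad-pin",np.linalg.norm((P["pad"]-P["pin"])[:2]))
env.grasp()
env.move_pose([0.45,-0.2,0.34],[0,1,0,0])
s=env.read_state();print(s["t"],s["finger_gap"],s["joint_positions"].round(2),env.camera_model("wrist"))
snap("wrist","w1.png")
E
```

```text
pad [ 0.463 -0.128  0.116]
pin [ 0.633 -0.117  0.08 ]
post [ 0.53  -0.194  0.091]
peg [ 0.533 -0.24   0.119]
bottle [ 0.696 -0.199  0.109]
post-peg 0.04643797998570491 pad-pin 0.17038517269511413
2.4583 0.000480295605424439 [-0.66  0.19  1.42 -0.    1.53  0.91] {'intrinsics': array([[312.41321158,   0.        , 274.43520911],
       [  0.        , 312.41321158, 209.71083077],
       [  0.        ,   0.        ,   1.        ]]), 'k1': -0.017460236218194595, 'extrinsics': array([[-4.09639921e-04, -9.54815345e-01, -2.97199411e-01,
         5.27185563e-01],
       [-9.99999769e-01,  5.52299096e-04, -3.96043264e-04,
        -2.00162439e-01],
       [ 5.42291151e-04,  2.97199180e-01, -9.54815350e-01,
         4.66314755e-01],
       [ 0.00000000e+00,  0.00000000e+00,  0.00000000e+00,
         1.00000000e+00]])}
```

View pics/w1.png

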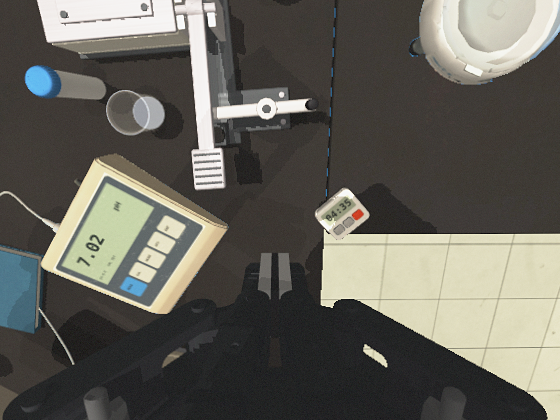

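The wrist view shows the post at (266.5,108.5), the peg top at about (311,103), the pad at (208.5,169) and the pin at about (196,8). The shut fingers look about 45 px wide at the bottom. I'll check these positions against the top view.

```bash
python3 - <<'E'
from h import *
c=env.camera_model("wrist")
P={n:onz(c,u,v,z) for n,u,v,z in(("pad",208.5,169,.116),("pin",196,8,.08),("post",266.5,108.5,.091),("peg",311.5,103,.119),("fingL",260,254,.323),("fingR",303,254,.323))}
for n in P:print(n,P[n].round(4))
d=(P["peg"]-P["post"])[:2];print(np.linalg.norm(d)); e=(P["pin"]-P["pad"])[:2];print(np.linalg.norm(e),np.arctan2(e[1],e[0]),np.arctan2(d[1],d[0])+np.pi/2)
E
```

```text
pad [ 0.4663 -0.1259  0.116 ]
pin [ 0.6364 -0.1154  0.08  ]
post [ 0.5317 -0.1914  0.091 ]
peg [ 0.5369 -0.2395  0.119 ]
fingL [ 0.4592 -0.193   0.323 ]
fingR [ 0.4592 -0.2147  0.323 ]
0.04844286411878071
0.17036899445652937 0.061992326453912644 0.10737057149304818
```

The two views agree to within 3 mm. The post–peg distance (48 mm) and pad–pin distance (170 mm) fit, and the store yaw is about 0.06. Next I push the peg along its arc.

```bash
cat >> h.py <<'E'
C=np.array([.531,-.1922])
def quat(a): return [0,float(np.cos(a/2)),float(np.sin(a/2)),0]
def arc(a,off,z=.115,r=.050):
    t=np.array([np.cos(a),np.sin(a)]);n=np.array([np.sin(a),-np.cos(a)])
    return [*(C+n*r-t*off),z]
E
python3 - <<'E'
from h import *
a0=.1
env.move_pose(arc(a0,.045,.2),quat(a0))
env.move_l(arc(a0,.045),.12)
F=[]
for a in [.1,.3,.5,.7,.9,1.1,1.25,1.40]:
    env.move_l(arc(a,.017),.06,quat(a))
    s=env.read_state();F.append((round(s["t"],2),s["contact_force"].round(1).tolist()))
print(F)
a=1.40
env.move_l(arc(a,.035),.1); env.move_l(arc(a,.035,.22),.15)
env.move_pose([0.40,-0.2,0.32],[0,1,0,0])
print(env.read_state()["t"]);snap("wrist","w2.png")
E
```

```text
[(4.64, [0.2, -0.2, 0.2]), (4.99, [0.9, 0.3, -0.7]), (5.34, [-0.0, -0.5, -0.3]), (5.69, [-0.1, -0.4, -0.3]), (6.04, [0.4, -0.0, -0.8]), (6.39, [-0.7, -0.5, 0.8]), (6.69, [-0.2, 0.4, -0.3]), (6.99, [0.2, -0.4, 0.5])]
9.3167
```

View pics/w2.png

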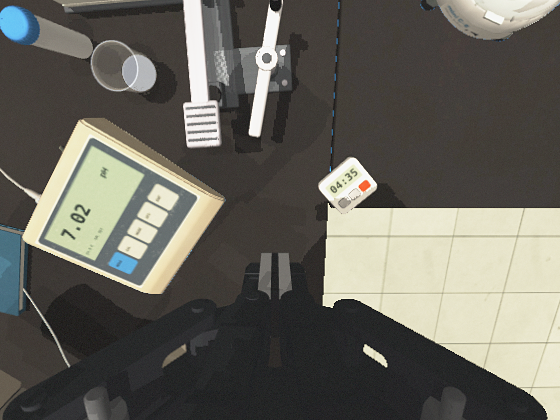

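The stop now points towards the robot, with the bar end at (256,135), the post at (266,58) and the pad clear at (202,124). Next I press the lever.

```bash
python3 - <<'E'
from h import *
c=env.camera_model("wrist")
p=onz(c,202,124,.116);e=onz(c,256,135,.088);o=onz(c,266,58,.091);print("pad",p,"barend",e,"post",o)
p[0]=(p[0]+.465)/2;p[1]=(p[1]-.1265)/2
q=quat(.062)
env.move_pose([p[0],p[1],.19],q)
env.move_l([p[0],p[1],.145],.1)
z=.135;L=[]
while z>.050:
    env.move_l([p[0],p[1],z],.06)
    s=env.read_state();f=s["contact_force"];L.append((round(z,3),round(s["eef_pos"][2],4),f.round(1).tolist()))
    if f[2]>22 or np.abs(f[:2]).max()>15:break
    z-=.006 if z>.068 else .0015
for l in L:print(*l)
print(s["t"])
snap("scene","s3.png");snap("top","t3.png");snap("wrist","w3.png")
i=[cv2.imread('pics/'+n) for n in("t3.png","w3.png","s3.png")]
cv2.imwrite('pics/m3.png',np.hstack([cv2.resize(i[0][120:290,230:410],(400,378)),cv2.resize(i[2][160:290,240:400],(400,378))]))
E
```

```text
pad [ 0.46651882 -0.12558267  0.116     ] barend [ 0.45368472 -0.17896947  0.088     ] post [ 0.53200424 -0.19070268  0.091     ]
0.135 0.135 [-0.2, -0.7, 0.6]
0.129 0.1294 [-1.1, -1.1, 6.1]
0.123 0.1235 [-1.4, -0.2, 5.4]
0.117 0.1175 [-0.8, -0.8, 5.8]
0.111 0.1115 [-1.8, -1.4, 5.6]
0.105 0.1055 [-0.8, 0.4, 6.3]
0.099 0.0995 [-0.8, -1.3, 5.5]
0.093 0.0936 [-2.3, -0.7, 6.7]
0.087 0.0876 [-1.8, -0.3, 6.7]
0.081 0.0817 [-1.6, -0.5, 8.2]
0.075 0.0759 [-0.0, -0.3, 7.7]
0.069 0.0701 [1.4, -0.3, 8.3]
0.063 0.0645 [2.7, 1.5, 10.0]
0.061 0.0638 [0.6, 1.3, 18.9]
0.06 0.0634 [-4.6, 3.6, 32.3]
14.475
```

View pics/m3.png

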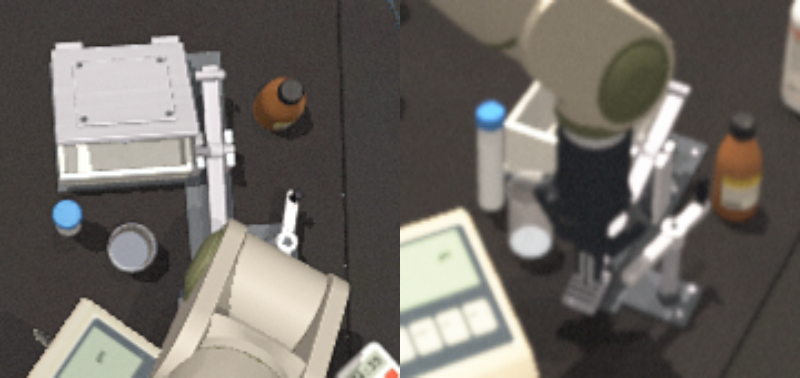

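View pics/w3.png

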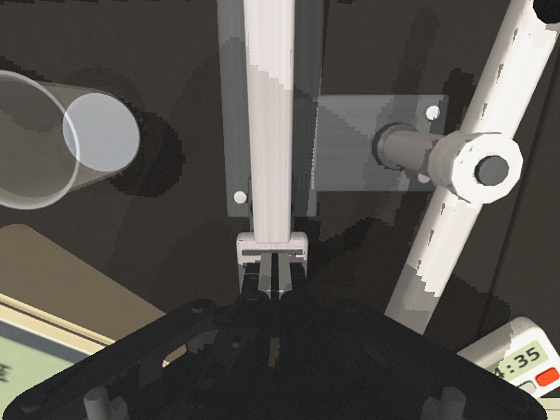

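The lid is raised and the lever lies on its stop: the force rises sharply at tip height 46 mm, as expected for a far-edge contact on the down-sloping pad. The stop is clear and the other things stand where they were. I'll ease to about 20 N, check and hand in.

```bash
python3 - <<'E'
from h import *
p=env.read_state()["eef_pos"]
env.move_l([.46576,-.12604,.0606],.02); 
for _ in range(3):
    env.sleep(.3);s=env.read_state();print(s["t"],s["eef_pos"].round(4),s["contact_force"].round(1))
if 14<s["contact_force"][2]<32: print(env.close_job())
E
```

```text
15.175 [ 0.4677 -0.1266  0.0635] [-2.   2.6 26.7]
15.475 [ 0.4677 -0.1267  0.0635] [-3.1  3.1 27. ]
15.775 [ 0.4677 -0.1266  0.0635] [-3.1  2.6 25.8]
the job is handed in; nothing more can be done
None
```

The job is handed in, at about 16 s on the robot's clock: the safety stop is swung well clear, and the fingertips are holding the lever down on its rubber stop with about 26 N, so the lid is up.

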